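# Charge the candy feeder and hold its spring gate at the mark

## Robot

A 7-joint arm with a two-finger parallel gripper is mounted at the origin on the work surface. World frame = base frame: x ahead of the robot, y to its left, z up, the work surface at z = 0. Lengths are in m, angles in rad, forces in N, time in s.
With the tool pointing down it reaches from about 0.4 to 0.85 m from the base axis. Payload 10.4 kg.
Tool frame: the origin (TCP) lies at the very end of the fingers, on their centre line; the grasp point (between the pads) lies 19 mm behind it; z points along the fingers, y is the line along which they close (so a half turn about z gives the same grasp; the last joint's range is limited). The gripper opens to 87 mm and grips with 3 to 60 N. Pads are 19 mm wide; open, the fingers measure 117 mm over their backs; the gripper's body (75 mm by 190 mm) begins 51 mm behind the grasp point.
Start: joints at [-1.287, 0.332, -0.065, 1.46, 0.022, 1.35, -0.088], TCP at [0.189, 0.596, 0.223] pointing down, gripper open.
Joint ranges: [-2.6, 2.6], [-0.5, 2.12], [-1.47, 1.34], [0.16, 2.42], [-1.27, 4.41], [0.06, 2.06], [-2.6, 2.6]. Speed limits (rad/s): [2.22, 2.22, 2.79, 2.79, 3.14, 3.14, 3.14].

## Interface

Orientations are given as a unit quaternion [x, y, z, w].
In Python, from bench import status, camera, order gives the robot as it stands.
- The arm moves only by the tool jog_arm, never from a script. Its argument "plan" is a list of rows, each a list of 7 numbers: the turn, a rotation vector about the tool's x, y, z in rad, then the shift along the tool's x, y, z in mm, then the opening, from -1 (shut) to 1 (fully open). A call has 1 to 12 rows; each row is the pose to reach, as a shift and turn from the pose commanded when the call began, along the tool's axes at that moment; what a row does not reach only later rows make up. A row lasts 1/10 s, in which the tool goes at most 50 mm and 8.59 degrees, less where a joint would pass 70% of its speed; a pose out of reach is approached as far as the arm can. A call with a gripper value outside its range is refused whole. The fingers move at their own pace and stop on an object; "squeeze" is the grip in N (left out, the last holds). Time passes only in rows, so rows that repeat a pose let the fingers close. It gives the time, the measured TCP pose, the force, the opening and the grip force at its end, in the units of the state.
- status.read_state(): the state, without advancing time (a new reading comes with each control period).
- camera(name): name is "scene" or "side" or "wrist"; returns a dict with "image" (420x560x3 uint8, red, green, blue), "z_map" (420x560 float32, m along the optical axis (not along the pixel's ray), 0 where there is no reading), "fx", "fy", "cx", "cy" (pixels), "world_from_camera" (4x4, takes a point from camera to world coordinates); the wrist camera has in their place "mount" (4x4, takes a point from camera to tool coordinates, whose origin is the TCP and whose axes are the flange's). Camera axes: x right, y down, z forward; pixel columns grow to the right and rows downward; lengths in m; the calibration is good to about 2 mm. A picture is of the moment at which its call begins: read the wrist's pose just before it.
- order.close_job(): hands the job in; it is judged then, once.
The state is a dict: "time": time; "joint_positions": joint angles; "joint_vel": joint speeds; "joint_torque": joint torques, N m; "ee_pos": TCP position; "eef_rot": TCP orientation; "ft_force": force on the tool from outside, world axes, zero at the start; "torque": the same for the moment, N m; "width": finger opening in m; "grip_force": force on a finger pad.
Only numpy, scipy, OpenCV 4.12 (cv2) and the standard library are available. Lean on these libraries where they do the work, as an engineer would, in place of code of your own. Each camera call takes 0.05 s, during which the arm holds its last target. There are 200 camera calls.

## Task

Tip all six chocolate balls from the steel tumbler into the hopper of the candy feeder and stand the empty tumbler back upright on the cart top. Then grip the handle post of the feeder's spring-return gate and pull it out until the post is level with the marker fin on the rail, so that all the balls drop into the glass ramekin, and finish while still holding the handle there. Leave the marker clip where it is set, the ramekin under the feeder, and the other things undisturbed.

Things in the scene. Friction and masses are not known exactly. Their poses are not given: they have to be found in the camera images.
- feeder: candy feeder, fixed; origin on the cart top under its throat's centre. White funnel hopper (mouth z 175 mm, inner radius 66 mm, down to a throat of inner radius 30 mm; gate at z 91 mm) on a 136 mm square steel plate on four thin legs. Along its own -x two low steel rails (y = +-26 mm, tops at z 92 mm) run out to a foot plate at x = -290 mm.
- gate (a joint): spring-return gate slide under the throat: 0 = shut, grows as pulled along the feeder's -x (m), stop at 0.090. The spring pulls it shut with about 4 N at 0, plus 60 N/m (8 N at the mark), and recloses it when let go. At the mark the throat is open and the balls fall straight into the ramekin.
- gate_handle (a point): grip point on the gate's handle, a black upright post above and between the rails, 14 mm thick along the feeder's x, 30 mm wide along its y, top at z 151 mm, to be pinched from above; the point is on the post's axis at z 130 mm, at feeder x = -165 mm when shut. Axes as the feeder's.
- mark (a point): the mark: top (z 106 mm) of an upright steel fin, 4 mm thick along the feeder's x, on a small black clip on the rail at feeder y = +26 mm. The gate is at the mark when the post's centre has the same feeder x as the fin: 58 to 72 mm beyond the shut handle towards the feeder's -x, different each run. Axes as the feeder's.
- ramekin: glass ramekin, 90 mm across, 45 mm high, 4 mm wall, standing loose on the cart top under the throat; origin under its centre
- tumbler: small steel tumbler, open at the top, 75 mm tall, outer radius 26 mm at the foot and 35 mm at the rim, 3 mm wall, with a straight cork grip sleeve of outer radius 32.5 mm from 26 to 54 mm height, about 130 g empty; origin under its centre; axis z. It holds the six candies at the start.
- candy0_center (a point): centre of a glossy dark chocolate ball, rolling easily, 24 mm across, about 10 g, in the tumbler at the start
- candy1_center (a point): centre of a glossy dark chocolate ball, rolling easily, 24 mm across, about 10 g, in the tumbler at the start
- candy2_center (a point): centre of a glossy dark chocolate ball, rolling easily, 24 mm across, about 10 g, in the tumbler at the start
- candy3_center (a point): centre of a glossy dark chocolate ball, rolling easily, 24 mm across, about 10 g, in the tumbler at the start
- candy4_center (a point): centre of a glossy dark chocolate ball, rolling easily, 24 mm across, about 10 g, in the tumbler at the start
- candy5_center (a point): centre of a glossy dark chocolate ball, rolling easily, 24 mm across, about 10 g, in the tumbler at the start
- trivet: bystander: wooden slatted trivet, 160 x 160 x 16 mm, lying flat; origin under its middle
- opener: bystander: flat steel bottle opener, 120 x 36 x 6 mm, lying flat; origin under its middle
- spoon_rest: bystander: white ceramic spoon rest, a dish 96 mm across and 16 mm high with a flat 28 mm wide tail reaching 135 mm from the dish centre along its -x; origin under its dish centre
- jar: bystander: lidded amber glass jar, 64 mm across, 100 mm tall; origin under its middle
- mug: bystander: white ceramic mug, 80 mm across, 90 mm tall, handle along its +y; origin under its middle
Things that resemble listed ones, but are neither listed nor needed, are in the scene too. Leave any black or blue look-alike of the tumbler alone.

How it is judged:
On the way, in this order (a step that is already met when the one before it is completed fails the run):
1. all six balls are in the feeder's hopper, above the shut gate (horizontal distance between each of candy0_center, candy1_center, candy2_center, candy3_center, candy4_center, candy5_center and feeder below 0.066 m and z of candy0_center in the frame of feeder between 0.094 and 0.185 m and z of candy1_center in the frame of feeder between 0.094 and 0.185 m and z of candy2_center in the frame of feeder between 0.094 and 0.185 m and z of candy3_center in the frame of feeder between 0.094 and 0.185 m and z of candy4_center in the frame of feeder between 0.094 and 0.185 m and z of candy5_center in the frame of feeder between 0.094 and 0.185 m), for 0.2 s.
2. the tumbler stands upright on the cart top, let go, with all six balls still in the hopper (all of step 1 and angle between tumbler's own z axis and vertical below 0.12 rad and height (world z) of tumbler below 0.006 m and contact force between the fingers and tumbler below 0.1 N), for 0.2 s.
At the end, for the whole second after the job is handed in: Fingers hold the gate handle (over 2 N), post within 6 mm of the marker fin along the rail; six balls in the ramekin, which stands upright within 30 mm of under the throat centre; tumbler upright (0.12 rad) on the cart top, not touched (horizontal distance between each of candy0_center, candy1_center, candy2_center, candy3_center, candy4_center, candy5_center and ramekin below 0.042 m and z of candy0_center in the frame of ramekin between 0 and 0.055 m and z of candy1_center in the frame of ramekin between 0 and 0.055 m and z of candy2_center in the frame of ramekin between 0 and 0.055 m and z of candy3_center in the frame of ramekin between 0 and 0.055 m and z of candy4_center in the frame of ramekin between 0 and 0.055 m and z of candy5_center in the frame of ramekin between 0 and 0.055 m and angle between tumbler's own z axis and vertical below 0.12 rad and height (world z) of each of tumbler, ramekin below 0.006 m and contact force between the fingers and tumbler below 0.1 N and x of gate_handle in the frame of mark between -0.006 and 0.006 m and contact force between the fingers and gate above 2 N and angle between ramekin's own z axis and vertical below 0.1 rad and horizontal distance between ramekin and feeder below 0.03 m); the arm keeps its last pose, push and grip.
It fails at once if a bystander is moved by more than 30 mm (distance of any of trivet, opener, spoon_rest, jar, mug from where it was at the start of the episode above 0.03 m).
It fails at once if the marker clip is shifted along the rail by more than 4 mm (distance of mark from where it was at the start of the episode above 0.004 m).
It also fails if it takes over 64 s, if anything falls off the work surface, if the arm or the gripper's body presses on something with over 40 N, if the wrist force passes 120 N, or if a joint passes its speed limit or range.

## Working session

There is one attempt and no reset: what is moved stays moved. The work goes in short steps, Python scripts to look and compute and a tool call to move; the robot and the scene stay as the last step left them, time stands still between calls to the robot, and variables do not carry over. Pictures are saved under pics/ and viewed, at most 10 in all, crops included, and the job is handed in when it is done.

Besides the shell and the picture viewer there is one more tool, called after ">>>" as a command line: name --pt "numbers of a row" for each row, then --argument value for the rest. jog_arm: Moves the arm, as the interface text tells. Its arguments: {"type":"object","properties":{"plan":{"type":"array"},"squeeze":{"type":"number"}},"required":["plan"]}

```bash
mkdir -p pics; ls; python3 - <<'E'
from bench import status,camera
import cv2,numpy as np,pickle
s=status.read_state();print(s)
d={}
for n in ["scene","side"]:
    c=camera(n);d[n]=c
    print(n,c['fx'],c['cx'],c['cy'],np.round(c['world_from_camera'],3).tolist())
pickle.dump(d,open('a.pkl','wb'))
for n in d: cv2.imwrite(f'pics/{n}1.png',cv2.resize(d[n]['image'][:,:,::-1],(800,600)))
E
```

```text
pics
{'time': 0.0, 'joint_positions': array([-1.28660073,  0.33285298, -0.06467956,  1.46095979,  0.02157459,
        1.34990116, -0.08850339]), 'joint_vel': array([-0.00010526,  0.00136737, -0.00072613, -0.00046015,  0.00056777,
       -0.00012921,  0.00090794]), 'joint_torque': array([ 1.98344997e-04, -6.23260117e+01,  2.44667509e-02, -3.89874566e+01,
       -6.15057489e-02,  4.01672674e-02,  1.16082538e-04]), 'ee_pos': array([0.18864324, 0.59543483, 0.22175686]), 'eef_rot': array([ 1.52800288e-01,  9.88256830e-01, -7.08509798e-04, -8.45048670e-05]), 'ft_force': array([-0.39164941, -0.20813976,  0.89433201]), 'torque': array([-0.06866432, -0.01779395,  0.01444649]), 'grip_force': 0.0, 'width': 0.08683494679484512}
scene 461.24674069420223 282.0467836800278 209.3383161825624 [[0.545, 0.589, -0.596, 1.348], [0.838, -0.39, 0.382, -0.471], [-0.007, -0.708, -0.706, 1.047], [0.0, 0.0, 0.0, 1.0]]
side 484.31605628104154 282.87384278658715 209.64301149123946 [[0.947, -0.2, 0.251, 0.158], [-0.32, -0.551, 0.77, -1.128], [-0.016, -0.81, -0.586, 0.976], [0.0, 0.0, 0.0, 1.0]]
```

View pics/scene1.png

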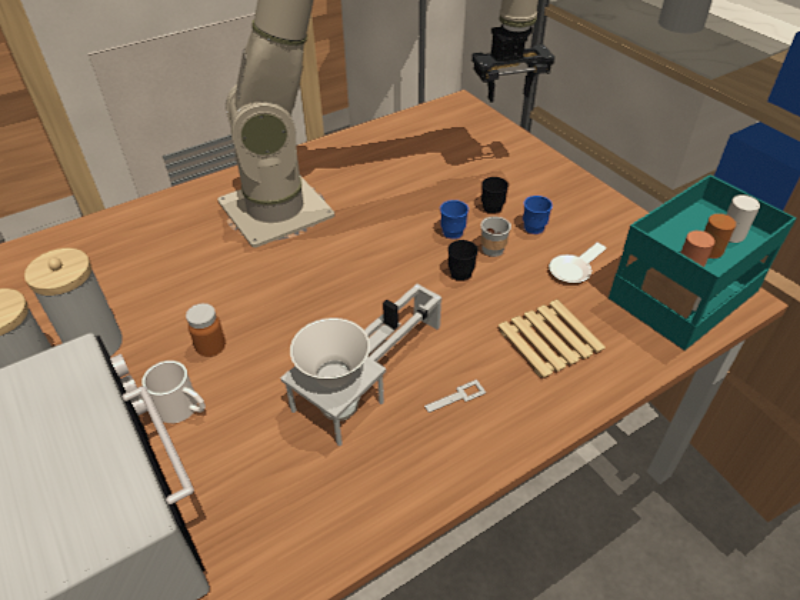

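View pics/side1.png

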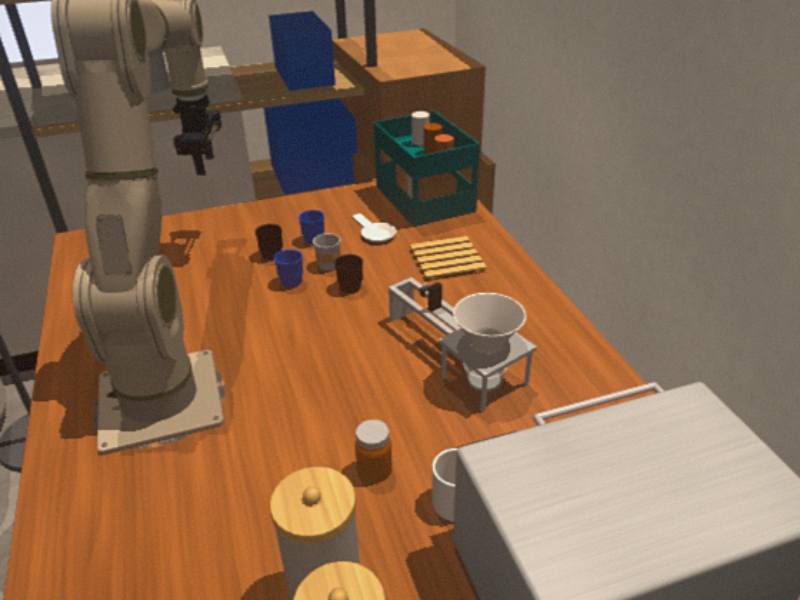

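Scene (800x600 view): candidates for the tumbler are a steel cup with a cork band at (495,237), black cups at (494,194) and (462,260), and blue cups at (454,219) and (537,214). The steel one fits the description. The feeder hopper is at (330,350), the post at (390,314), and the fin/clip is near (425,312).

```bash
cat > h.py <<'E'
import numpy as np,cv2,pickle
from scipy.optimize import least_squares
def cloud(c,T=None):
    T=c['world_from_camera'] if T is None else T
    z=c['z_map'];v,u=np.mgrid[:z.shape[0],:z.shape[1]]
    P=np.stack([(u-c['cx'])/c['fx']*z,(v-c['cy'])/c['fy']*z,z],-1)
    W=P@T[:3,:3].T+T[:3,3];W[z==0]=np.nan
    return W
def circ(p,r=None):
    f=lambda q:np.hypot(p[:,0]-q[0],p[:,1]-q[1])-(q[2] if r is None else r)
    m=np.median(p,0);s=least_squares(f,[m[0],m[1],r or .04],loss='soft_l1',f_scale=.002)
    return s.x,np.sqrt(np.mean(s.fun**2))
def px(c,W):
    T=np.linalg.inv(c['world_from_camera']);p=T[:3,:3]@W+T[:3,3]
    return c['fx']*p[0]/p[2]+c['cx'],c['fy']*p[1]/p[2]+c['cy']
E
python3 - <<'E'
from h import *
d=pickle.load(open('a.pkl','rb'))
for n,c in d.items():
    W=cloud(c);I=c['image'].astype(int)
    print(n)
    box=(W[...,0]>.1)&(W[...,0]<1.2)&(W[...,1]>-.7)&(W[...,1]<.9)
    m=box&(W[...,2]>.066)&(W[...,2]<.08)
    k,l,st,ce=cv2.connectedComponentsWithStats(m.astype(np.uint8))
    for i in range(1,k):
        if st[i,4]<25: continue
        p=W[l==i];q,e=circ(p[:,:2]);print('band',st[i,4],np.round(ce[i]),np.round(p.mean(0),3),'circ',np.round(q,3),round(e,4),I[l==i].mean(0).round())
    m=box&(W[...,2]>.168)&(W[...,2]<.18)
    k,l,st,ce=cv2.connectedComponentsWithStats(m.astype(np.uint8))
    for i in range(1,k):
        if st[i,4]<40: continue
        p=W[l==i];q,e=circ(p[:,:2]);print('rim',st[i,4],np.round(ce[i]),np.round(p.mean(0),3),'circ',np.round(q,3),round(e,4))
    dark=(I.max(2)<60)&box&(W[...,2]>.094)&(W[...,2]<.16)
    k,l,st,ce=cv2.connectedComponentsWithStats(dark.astype(np.uint8))
    for i in range(1,k):
        if st[i,4]>12:
            p=W[l==i];print('dark',st[i,4],np.round(ce[i]),np.round(p.mean(0),3),p.min(0).round(3),p.max(0).round(3))
    m=box&(W[...,2]>.001)
    print('low',[])
a=d['scene']['image'][130:290,190:400,::-1];b=d['side']['image'][130:290,150:360,::-1]
s=3
cv2.imwrite('pics/crop1.png',cv2.resize(a,None,fx=3.7,fy=3.7,interpolation=cv2.INTER_CUBIC))
# topdown
top=np.zeros((600,800,3),np.uint8);hz=np.full((600,800),-1.)
for c in d.values():
    W=cloud(c).reshape(-1,3);C=c['image'].reshape(-1,3)
    g=np.isfinite(W[:,0]);W=W[g];C=C[g]
    o=np.argsort(W[:,2]);W=W[o];C=C[o]
    u=((W[:,1]+.3)*800/1.0).astype(int);v=((W[:,0]-.2)*800).astype(int)
    g=(u>=0)&(u<800)&(v>=0)&(v<600)&(W[:,2]<.2)
    for x,y,h,cc in zip(u[g],v[g],W[g,2],C[g]):
        if h>hz[y,x]-.002: hz[y,x]=h;top[y,x]=cc[::-1]
cv2.imwrite('pics/top.png',top)
E
```

```text
scene
band 102 [347. 130.] [0.312 0.473 0.072] circ [0.312 0.472 0.033] 0.0022 [29. 24. 22.]
band 110 [376. 143.] [0.432 0.51  0.072] circ [0.434 0.508 0.033] 0.0027 [ 44.  69. 118.]
band 110 [318. 147.] [0.337 0.328 0.072] circ [0.337 0.327 0.033] 0.0025 [ 42.  66. 114.]
band 110 [347. 159.] [0.443 0.37  0.072] circ [0.444 0.37  0.033] 0.002 [138. 132. 122.]
band 118 [324. 175.] [0.469 0.254 0.072] circ [0.47  0.254 0.033] 0.0018 [24. 21. 21.]
band 32 [443. 185.] [0.713 0.538 0.071] circ [-180.522  -16.311  182.017] 0.0016 [15. 51. 46.]
band 390 [484. 208.] [0.853 0.562 0.072] circ [0.774 0.633 0.153] 0.0171 [27. 75. 67.]
band 134 [468. 205.] [0.819 0.529 0.073] circ [0.786 0.706 0.184] 0.0081 [80. 59. 41.]
band 35 [296. 208.] [0.546 0.094 0.074] circ [0.512 0.204 0.116] 0.0018 [105. 101.  93.]
band 58 [ 74. 229.] [ 0.262 -0.488  0.073] circ [531.12  434.433 686.27 ] 0.0034 [110. 106.  97.]
band 122 [143. 231.] [ 0.379 -0.323  0.073] circ [ 0.36  -0.318  0.029] 0.0028 [135.  78.  40.]
band 32 [ 31. 242.] [ 0.246 -0.603  0.073] circ [ 84.561 146.756 169.776] 0.0018 [97. 93. 85.]
band
[... 2612 characters left out ...]
.893 0.646 0.174] circ [-4.141  0.137  5.06 ] 0.0021
rim 204 [299. 111.] [0.772 0.533 0.174] circ [0.815 0.621 0.139] 0.0161
rim 319 [342. 217.] [ 0.646 -0.159  0.173] circ [ 0.638 -0.173  0.066] 0.0027
rim 169 [338. 372.] [ 0.43  -0.613  0.174] circ [-116.831   -0.775  117.261] 0.0005
rim 225 [223. 383.] [ 0.216 -0.565  0.174] circ [ 0.22  -0.521  0.055] 0.0008
rim 714 [238. 408.] [ 0.228 -0.627  0.179] circ [ 0.221 -0.647  0.038] 0.0109
dark 30 [281.  94.] [0.776 0.766 0.155] [0.744 0.756 0.147] [0.806 0.779 0.16 ]
dark 369 [298. 117.] [0.773 0.549 0.14 ] [0.684 0.476 0.095] [0.912 0.763 0.16 ]
dark 141 [304. 208.] [ 0.585 -0.021  0.125] [ 0.572 -0.029  0.094] [ 0.601 -0.012  0.154]
low []
```

View pics/crop1.png

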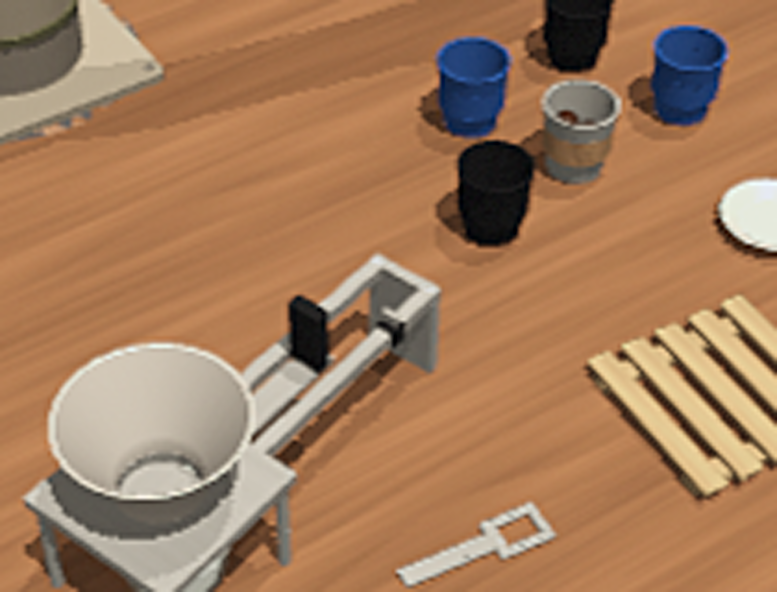

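View pics/top.png

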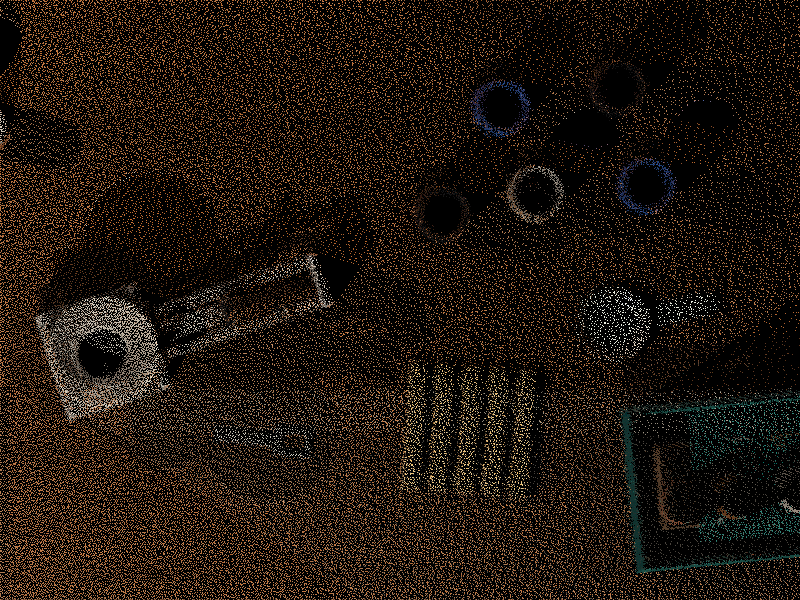

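The crop confirms the target: a steel cup with a cork sleeve and chocolate balls inside, at crop (580,130). It sits between the two blue and two black decoys. The clip is at crop (390,325), on the feeder's +y rail. I'll start moving towards the open +x side of the tumbler, which also gives joint data for a kinematic fit.

>>> jog_arm --pt "0 0 -0.24 -170 -30 -60 1" --pt "0 0 -0.24 -170 -30 -60 1" --pt "0 0 -0.24 -170 -30 -60 1" --pt "0 0 -0.24 -170 -30 -60 1" --pt "0 0 -0.48 -330 -50 -100 1" --pt "0 0 -0.48 -330 -50 -100 1" --pt "0 0 -0.48 -330 -50 -100 1" --pt "0 0 -0.48 -330 -50 -100 1" --pt "0 0 -0.48 -330 -50 -100 1" --pt "0 0 -0.48 -330 -50 -100 1"

```text
time: 1.1
ee_pos: [0.4875, 0.449, 0.3218]
eef_rot: [-0.087, 0.996, -0.0, -0.001]
ft_force: [-0.5, 0.3, -0.3]
width: 0.0873
grip_force: 0.0
```

```bash
cat > log.py <<'E'
from bench import status
import pickle,os,numpy as np
L=pickle.load(open('l.pkl','rb')) if os.path.exists('l.pkl') else []
s=status.read_state();L.append(s);pickle.dump(L,open('l.pkl','wb'))
print({k:np.round(v,4).tolist() for k,v in s.items() if k not in('joint_vel','joint_torque')})
E
python3 log.py
```

```text
{'time': 1.1, 'joint_positions': [-0.8478, 0.3917, 0.0511, 1.1788, -0.0203, 1.5726, 0.9437], 'ee_pos': [0.4875, 0.449, 0.3218], 'eef_rot': [-0.0866, 0.9962, -0.0, -0.0007], 'ft_force': [-0.453, 0.2837, -0.3133], 'torque': [0.071, 0.1086, 0.0175], 'grip_force': 0.0, 'width': 0.0873}
```

>>> jog_arm --pt "0 0.5 0 0 0 0 1" --pt "0 0.5 0 0 0 0 1" --pt "0 0.5 0 0 0 0 1" --pt "0 0.5 0 0 0 0 1" --pt "0 0.5 0 0 0 0 1"

```text
time: 1.6
ee_pos: [0.4795, 0.4452, 0.309]
eef_rot: [-0.083, 0.966, -0.017, -0.245]
ft_force: [-0.8, -0.6, 0.7]
width: 0.087
grip_force: 0.0
```

```bash
python3 log.py
```

```text
{'time': 1.6, 'joint_positions': [-0.5966, 0.7676, -0.2238, 0.7306, -0.1487, 2.0576, 0.9084], 'ee_pos': [0.4795, 0.4452, 0.309], 'eef_rot': [-0.083, 0.9659, -0.0172, -0.2447], 'ft_force': [-0.7936, -0.609, 0.6817], 'torque': [0.1042, -0.4979, 0.0226], 'grip_force': 0.0, 'width': 0.087}
```

```bash
cat > kin.py <<'E'
import numpy as np,itertools,pickle
from scipy.spatial.transform import Rotation as R
from scipy.optimize import least_squares
def fk(q,p,s):
    M=R.identity();x=np.zeros(3);offs=[(0,0,p[0]),(p[4],0,p[1]),(p[5],0,p[2]),(p[6],0,p[3])]
    for i,(ax) in enumerate('zyzyzyz'):
        M=M*R.from_euler(ax,s[i]*q[i])
        if i in(0,2,4,6): x=x+M.apply(offs[i//2])
    return x,M*R.from_euler('z',p[7])
E
cat > fit.py <<'E'
from kin import *
L=pickle.load(open('l.pkl','rb'))
D=[(s['joint_positions'],s['ee_pos'],R.from_quat(s['eef_rot'])) for s in L]
D.append((np.array([-1.28660073,0.33285298,-0.06467956,1.46095979,0.02157459,1.34990116,-0.08850339]),np.array([0.18864324,0.59543483,0.22175686]),R.from_quat([1.52800288e-01,9.88256830e-01,-7.08509798e-04,-8.45048670e-05])))
best=None
for sg in itertools.product([-1,1],repeat=3):
    for y in(0,1.57,3.14,-1.57):
        s=[-1,1,sg[0],1,sg[1],1,sg[2]]
        def f(p):
            o=[]
            for q,x,r in D:
                a,b=fk(q,p,s);o+=list((a-x))+list(.3*(b.inv()*r).as_rotvec())
            return np.r_[o,.003*p[4:7]]
        r=least_squares(f,[.35,.4,.4,.3,0,0,0,y])
        if best is None or r.cost<best[0]-1e-9: best=(r.cost,r.x,s);print(r.cost,s,r.x.round(4),abs(r.fun).max())
pickle.dump(best,open('k.pkl','wb'))
E
python3 fit.py
```

```text
0.0003819659292750455 [-1, 1, -1, 1, -1, 1, -1] [-0.5608  2.362   0.4587  2.1305 -0.6779 -0.5738  0.0895  1.5708] 0.020849296856894906
```

>>> jog_arm --pt "0.3 -0.5 0 0 0 -60 1" --pt "0.3 -0.5 0 0 0 -60 1" --pt "0.3 -0.5 0 0 0 -60 1" --pt "0.3 -0.5 0 0 0 -60 1"

```text
time: 2.0
ee_pos: [0.5068, 0.4503, 0.3708]
eef_rot: [-0.121, 0.983, -0.136, 0.024]
ft_force: [-0.7, 0.3, 0.2]
width: 0.0871
grip_force: 0.0
```

```bash
python3 log.py|cut -c1-100
```

```text
{'time': 2.0, 'joint_positions': [-0.9832, 0.5577, 0.1398, 0.8766, 0.1662, 1.8581, 0.9915], 'ee_pos'
```

>>> jog_arm --pt "0.3 -0.6 0.5 0 0 0 1" --pt "0.3 -0.6 0.5 0 0 0 1" --pt "0.3 -0.6 0.5 0 0 0 1" --pt "0.3 -0.6 0.5 0 0 0 1" --pt "0.3 -0.6 0.5 0 0 0 1"

```text
time: 2.5
ee_pos: [0.5056, 0.4496, 0.3695]
eef_rot: [0.072, 0.918, -0.219, 0.324]
ft_force: [0.0, 0.5, -0.9]
width: 0.0873
grip_force: 0.0
```

```bash
python3 log.py|cut -c1-100
```

```text
{'time': 2.5, 'joint_positions': [-1.3497, 0.4469, 0.2664, 1.2442, 0.6707, 1.6382, 0.3025], 'ee_pos'
```

>>> jog_arm --pt "-0.7 0 0.3 0 0 0 1" --pt "-0.7 0 0.3 0 0 0 1" --pt "-0.7 0 0.3 0 0 0 1" --pt "-0.7 0 0.3 0 0 0 1" --pt "-0.7 0 0.3 0 0 0 1"

```text
time: 3.0
ee_pos: [0.5059, 0.4493, 0.369]
eef_rot: [0.09, 0.918, 0.155, 0.354]
ft_force: [0.6, -0.7, 0.5]
width: 0.0866
grip_force: 0.0
```

```bash
python3 log.py|cut -c1-100
cat > kin.py <<'E'
import numpy as np,itertools,pickle
from scipy.spatial.transform import Rotation as R
from scipy.optimize import least_squares
S=[-1,1,-1,1,-1,1,-1]
def fk(q,p):
    # p: z offsets 4, then (x,y) offsets 4x2, then yaw
    M=R.identity();x=np.zeros(3)
    for i,ax in enumerate('zyzyzyz'):
        M=M*R.from_euler(ax,S[i]*q[i])
        if i%2==0:
            k=i//2; x=x+M.apply([p[4+2*k],p[5+2*k],p[k]])
    return x,M*R.from_euler('z',p[12])
E
cat > fit.py <<'E'
from kin import *
L=pickle.load(open('l.pkl','rb'))
D=[(s['joint_positions'],s['ee_pos'],R.from_quat(s['eef_rot'])) for s in L]
D.append((np.array([-1.28660073,0.33285298,-0.06467956,1.46095979,0.02157459,1.34990116,-0.08850339]),np.array([0.18864324,0.59543483,0.22175686]),R.from_quat([1.52800288e-01,9.88256830e-01,-7.08509798e-04,-8.45048670e-05])))
def f(p,w=3e-4):
    o=[]
    for q,x,r in D:
        a,b=fk(q,p);o+=list((a-x))+list(.3*(b.inv()*r).as_rotvec())
    return np.r_[o,w*p[4:12],w*(p[:4]-[.35,.4,.4,.3])]
r=least_squares(f,[.35,.4,.4,.3]+[0]*8+[1.57])
print(r.x.round(4));print((r.fun[:6*len(D)].reshape(-1,6)*1000).round(1))
pickle.dump(r.x,open('k.pkl','wb'))
E
python3 fit.py
```

```text
{'time': 3.0, 'joint_positions': [-1.3023, -0.0737, 0.2433, 1.8263, 0.7034, 0.874, -0.0005], 'ee_pos
[ 2.5820e-01  4.4860e-01  4.9000e-01  3.5190e-01  0.0000e+00 -2.1800e-02
  0.0000e+00 -2.3500e-02  0.0000e+00 -4.0000e-04 -0.0000e+00  0.0000e+00
  1.5708e+00]
[[ 0. -0. -0.  0. -0.  0.]
 [-0.  0.  0. -0. -0.  0.]
 [ 0. -0. -0.  0. -0.  0.]
 [-0. -0.  0.  0. -0.  0.]
 [-0.  0. -0.  0. -0.  0.]
 [ 0. -0.  0.  0. -0. -0.]]
```

The fit gives exact kinematics. Next I'll plan a grasp pose and a pour pose with IK.

```bash
cat >> kin.py <<'E'
P=pickle.load(open('k.pkl','rb'))
LO=np.array([-2.6,-.5,-1.47,.16,-1.27,.06,-2.6])+.06;HI=np.array([2.6,2.12,1.34,2.42,4.41,2.06,2.6])-.06
def ik(x,M,q0,reg=1e-3):
    def f(q):
        a,b=fk(q,P);return np.r_[(a-x)*10,(b.inv()*M).as_rotvec()*3,reg*(q-q0)]
    r=least_squares(f,np.clip(q0,LO+1e-3,HI-1e-3),bounds=(LO,HI),max_nfev=40)
    return r.x,np.abs(r.fun[:6]).max()
def rot(z,y):  # tool z, tool y
    y=y-z*(y@z);y/=np.linalg.norm(y);return R.from_matrix(np.stack([np.cross(y,z),y,z],1))
def body(x,M): # body box corners
    return x+M.apply([[i,j,k] for i in(-.0375,.0375) for j in(-.095,.095) for k in(-.07,-.17)])
E
cat > plan.py <<'E'
from kin import *
import math
G=np.array([.4415,.3685,.046]);H=np.array([.640,-.172])
L=pickle.load(open('l.pkl','rb'));qs=[s['joint_positions'] for s in L]
rng=np.random.default_rng(0);out=[]
D=math.radians
grasps=[(t,b) for t in(0,10,20) for b in(40,50,60,70)]+[(t,32) for t in range(30,360,30)]
for t,b in grasps:
  for sg in(1,-1):
    bv=np.array([math.cos(D(t))*math.sin(D(b)),math.sin(D(t))*math.sin(D(b)),math.cos(D(b))])
    M=rot(-bv,sg*np.array([-math.sin(D(t)),math.cos(D(t)),0]));x=G-.019*bv
    sols=[ik(x,M,q) for q in qs[::2]+list(rng.uniform(LO,HI,(3,7)))]
    sols=[q for q,e in sols if e<2e-3]
    if not sols: continue
    q=min(sols,key=lambda q:np.abs(q-qs[-1]).sum())
    at=M.inv().apply([0,0,1]);n=0
    for psi in range(0,360,45):
      u=np.array([math.cos(D(psi))*math.cos(D(30)),math.sin(D(psi))*math.cos(D(30)),-.5])
      h=np.r_[u[:2]/math.cos(D(30)),0]
      rim=np.r_[H-.015*h[:2],.232];g=rim-.029*u
      # base rotation taking at->u
      A,_=R.align_vectors([u],[at])
      for roll in range(0,360,30):
        Mp=R.from_rotvec(u*D(roll))*A;xp=g+Mp.apply([0,0,.019])
        c=body(xp,Mp)
        if c[:,2].min()<.2: continue
        qp,e=ik(xp,Mp,q,3e-3)
        if e<2e-2: out.append((np.abs(qp-q).max(),t,b,sg,psi,roll,round(c[:,2].min(),3),q.round(2),qp.round(2)));n+=1
    print(t,b,sg,q.round(2),n,flush=True)
out.sort(key=lambda o:o[0])
for o in out[:14]: print(*o)
pickle.dump(out,open('out.pkl','wb'))
E
time timeout 500 python3 plan.py
```

```text
0 40 1 [-0.51  0.84 -0.1   1.28 -0.3   1.62  1.05] 3
0 40 -1 [-0.71  0.85  0.22  1.3  -0.49  1.66 -1.96] 2
0 50 1 [-0.48  0.97 -0.11  1.15 -0.35  1.79  1.05] 4
0 50 -1 [-0.68  0.98  0.23  1.17 -0.56  1.84 -1.94] 2
0 60 1 [-0.63  1.1   0.21  1.04 -0.62  2.    1.18] 5
0 60 -1 [-0.62  1.1   0.19  1.04 -0.61  2.   -1.97] 4
10 40 1 [-0.65  0.87  0.06  1.23 -0.32  1.69  1.21] 3
10 40 -1 [-0.8   0.89  0.31  1.24 -0.46  1.72 -1.82] 2
10 50 1 [-0.58  1.   -0.03  1.08 -0.32  1.87  1.18] 4
10 50 -1 [-0.73  1.02  0.25  1.09 -0.48  1.9  -1.85] 2
20 40 1 [-0.7   0.9   0.07  1.19 -0.25  1.74  1.33] 3
20 40 -1 [-0.8   0.91  0.24  1.19 -0.34  1.75 -1.74] 2
20 50 1 [-0.66  1.03  0.03  1.03 -0.26  1.93  1.31] 4
20 50 -1 [-0.76  1.04  0.23  1.04 -0.38  1.94 -1.75] 2
30 32 1 [-0.68  0.8  -0.05  1.28 -0.07  1.6   1.38] 2
30 32 -1 [-0.9   0.82  0.29  1.3  -0.27  1.61 -1.61] 1
60 32 1 [-0.73  0.8  -0.17  1.3   0.21  1.61  1.68] 2
60 32 -1 [-0.97  0.8   0.21  1.32 -0.01  1.58 -1.3 ] 1
90 32 1 [-0.75  0.73 -0.29  1.44  0.47  1.52  1.97] 2
90 32 -1 [-1.14  0.72  0.27  1.46  0.16  1.42 -0.96] 0
120 32 1 [-0.68 
[... 2005 characters left out ...]
  1.43 -0.59]
1.6783884965332152 10 50 1 45 150 0.224 [-0.58  1.   -0.03  1.08 -0.32  1.87  1.18] [-0.46  1.07  0.82  1.02  0.35  1.93 -0.5 ]
1.6860269781796955 270 32 -1 135 210 0.206 [ 0.59  0.83 -1.34  2.01  0.58  0.62  2.2 ] [ 0.52  0.5  -0.75  2.17  2.26  1.43  2.18]
1.7129756366639557 240 32 -1 135 210 0.206 [ 0.32  0.4  -1.05  2.18  0.47  0.26  1.59] [ 0.22  0.42 -0.42  2.19  2.18  1.33  2.08]
1.7261299122450555 0 60 1 90 120 0.23 [-0.63  1.1   0.21  1.04 -0.62  2.    1.18] [-0.61  0.48  0.53  1.7   0.89  1.22 -0.55]
1.7328322791464945 20 50 1 135 90 0.202 [-0.66  1.03  0.03  1.03 -0.26  1.93  1.31] [-0.48  0.35  0.28  1.98  1.47  1.07 -0.4 ]
real	0m24.268s
user	0m23.819s
sys	0m0.086s
```

```bash
cat > path.py <<'E'
from kin import *
from math import radians as D,cos,sin
G=np.array([.4415,.3685,.046]);H=np.array([.640,-.172,0])
Z=np.array([0,0,1.])
def grasp(t=8,b=50):
    bv=np.array([cos(D(t))*sin(D(b)),sin(D(t))*sin(D(b)),cos(D(b))])
    return bv,rot(-bv,np.array([-sin(D(t)),cos(D(t)),0]))
BV,MG=grasp()
def pour(psi,yaw,tau,back=.03):
    h=np.array([cos(D(psi)),sin(D(psi)),0]);T=D(tau)
    M=R.from_rotvec(np.cross(Z,h)*T)*R.from_rotvec(Z*D(yaw))*MG
    lip=H-back*h+Z*(.2+.09*max(0,1-tau/80))
    u=h*sin(T)+Z*cos(T);pd=h*cos(T)-Z*sin(T)
    g=lip-.035*pd-.029*u
    return g+M.apply([0,0,.019]),M
TAUS=[0,20,40,60,75,85,95,105,115,125]
if __name__=='__main__':
    L=pickle.load(open('l.pkl','rb'))
    qg,e=ik(G-.019*BV,MG,L[1]['joint_positions']);print('grasp',qg.round(2),e)
    qa,e=ik(G+.101*BV,MG,qg);print('pre',qa.round(2),e)
    ql,e=ik(G-.019*BV+Z*.22,MG,qg);print('lift',ql.round(2),e)
    res=[]
    for psi in range(0,360,30):
        for yaw in range(-180,180,30):
            q=ql;mz=1;mar=9
            for t in TAUS:
                x,M=pour(psi,yaw,t);q0=q;q,e=ik(x,M,q,2e-3)
                if e>1e-2: break
                if t==0 and np.abs(q-q0).max()>2.2: break
                if t>0 and np.abs(q-q0).max()>.9: break
                mz=min(mz,body(x,M)[:,2].min());mar=min(mar,(q-LO).min(),(HI-q).min())
                if mz<.19: break
            else: res.append((round(mar,3),round(mz,3),psi,yaw,q.round(2)))
            if t>=105: print('part',psi,yaw,t,round(mz,3),round(mar,2))
    for r in sorted(res,key=lambda r:-r[0]): print(*r)
E
python3 path.py
```

```text
grasp [-0.48  1.   -0.2   1.08 -0.23  1.84  1.08] 5.209826834245979e-06
pre [-0.4   1.06 -0.34  0.81 -0.14  2.    1.  ] 0.193110780126949
lift [-0.21  0.8  -0.67  1.07 -0.11  2.    0.8 ] 0.1914387031966645
part 30 -180 125 0.192 0.0
part 60 -150 125 0.192 0.24
part 60 -120 125 0.211 0.0
part 90 -120 125 0.192 0.47
part 90 -90 125 0.211 0.06
part 120 -90 125 0.192 0.03
0.467 0.192 90 -120 [-0.26  0.47 -0.02  1.88  1.44  1.41 -1.08]
0.244 0.192 60 -150 [-0.32  0.73  0.14  1.45  1.06  1.75 -1.  ]
0.056 0.211 90 -90 [-0.23  0.68  0.    1.5   1.16  1.7  -0.56]
0.028 0.192 120 -90 [ 0.09  0.25 -0.27  2.2   1.99  1.04 -1.22]
0.0 0.192 30 -180 [-0.47  1.14  0.8   0.99  0.42  2.   -0.77]
0.0 0.211 60 -120 [-0.3   0.97  0.35  1.04  0.75  2.   -0.47]
```

```bash
cat > try.py <<'E'
import path as p
from path import *
L=pickle.load(open('l.pkl','rb'))
for b in(38,42,46):
    p.BV,p.MG=grasp(8,b)
    q,e=ik(G-.019*p.BV,p.MG,L[1]['joint_positions']);qg=q;o=[]
    for dz in(.05,.1,.15,.2):
        q,e=ik(G-.019*p.BV+Z*dz,p.MG,q);o.append(round(e,3))
    q,ea=ik(G+.08*p.BV,p.MG,qg)
    print(b,qg.round(2),'lift err',o,'pre err',round(ea,3))
    for psi in range(45,136,15):
        for yaw in range(-165,-59,15):
            q=qg;mz=1;mar=9
            for t in TAUS:
                x,M=pour(psi,yaw,t);q0=q;q,e=ik(x,M,q,2e-3)
                if e>1e-2 or (t>0 and np.abs(q-q0).max()>.9):break
                mz=min(mz,body(x,M)[:,2].min());mar=min(mar,(q-LO).min(),(HI-q).min())
                if mz<.19: break
            else: print(' ',round(mar,2),round(mz,3),psi,yaw,q.round(2))
E
python3 try.py
```

```text
38 [-0.47  0.85 -0.23  1.25 -0.15  1.63  1.07] lift err [np.float64(0.0), np.float64(0.0), np.float64(0.0), np.float64(0.0)] pre err 0.0
  0.0 0.201 45 -150 [-0.49  1.22  0.83  0.99  0.51  2.   -0.51]
  0.18 0.201 60 -135 [-0.53  1.02  0.61  1.24  0.78  1.82 -0.65]
  0.04 0.2 60 -120 [-0.46  1.12  0.65  1.07  0.68  1.96 -0.38]
  0.42 0.201 75 -120 [-0.65  0.9   0.62  1.48  0.91  1.58 -0.72]
  0.27 0.2 75 -105 [-0.57  0.98  0.61  1.32  0.83  1.73 -0.45]
  0.29 0.201 90 -105 [-0.65  0.74  0.49  1.71  1.17  1.45 -0.86]
  0.13 0.2 90 -90 [-0.6   0.82  0.49  1.55  1.05  1.56 -0.57]
  0.12 0.201 105 -90 [-0.55  0.58  0.32  1.91  1.48  1.36 -0.99]
42 [-0.47  0.9  -0.22  1.2  -0.17  1.7   1.08] lift err [np.float64(0.0), np.float64(0.0), np.float64(0.0), np.float64(0.0)] pre err 0.0
  0.01 0.205 45 -150 [-0.47  1.16  0.76  1.    0.53  1.99 -0.55]
  0.23 0.205 60 -135 [-0.56  1.    0.65  1.25  0.71  1.77 -0.63]
  0.05 0.203 60 -120 [-0.45  1.09  0.63  1.06  0.65  1.95 -0.38]
  0.4 0.205 75 -120 [-0.61  0.84  0.55  1.49  0.92  1.58 -0.72]
  0.26 0.203 75 -105 [-0.56  0.95  0.6   1.31  0.79  1.
[... 163 characters left out ...]
.53  0.53  0.29  1.92  1.45  1.32 -0.94]
46 [-0.46  0.95 -0.23  1.14 -0.19  1.77  1.07] lift err [np.float64(0.0), np.float64(0.0), np.float64(0.0), np.float64(0.075)] pre err 0.004
  0.02 0.209 45 -150 [-0.45  1.1   0.7   1.01  0.53  1.98 -0.58]
  0.24 0.209 60 -135 [-0.53  0.94  0.59  1.26  0.72  1.76 -0.64]
  0.06 0.207 60 -120 [-0.44  1.06  0.62  1.06  0.61  1.94 -0.39]
  0.34 0.209 75 -120 [-0.61  0.8   0.55  1.49  0.89  1.55 -0.7 ]
  0.23 0.207 75 -105 [-0.55  0.92  0.59  1.3   0.76  1.7  -0.42]
  0.23 0.209 90 -105 [-0.61  0.64  0.45  1.71  1.13  1.39 -0.79]
  0.04 0.207 90 -90 [-0.56  0.75  0.45  1.53  0.99  1.54 -0.51]
  0.04 0.209 105 -90 [-0.48  0.48  0.25  1.91  1.42  1.29 -0.89]
```

```bash
sed -i 's/def grasp(t=8,b=50)/def grasp(t=8,b=40)/' path.py; cat > rel.py <<'E'
from path import *
from bench import status
def cur():
    s=status.read_state();return np.array(s['ee_pos']),R.from_quat(s['eef_rot'])
def rel(x,M,c=None):
    xc,Mc=c or cur()
    return np.r_[(Mc.inv()*M).as_rotvec().round(3),(Mc.inv().apply(x-xc)*1000).round(1)].tolist()
E
python3 - <<'E'
from rel import *
print(rel(G+.101*BV+Z*.03,MG)); print(rel(G-.019*BV,MG)); print(rel(G-.019*BV,MG,(G+.101*BV,MG)))
E
```

```text
[0.385, 1.438, -0.221, 114.4, -142.3, 135.3]
[0.385, 1.438, -0.221, 243.3, -199.1, 166.7]
[0.0, 0.0, 0.0, 0.0, -0.0, 120.0]
```

>>> jog_arm --pt "0.19 0.72 -0.11 50 -70 60 1" --pt "0.19 0.72 -0.11 50 -70 60 1" --pt "0.19 0.72 -0.11 50 -70 60 1" --pt "0.19 0.72 -0.11 50 -70 60 1" --pt "0.19 0.72 -0.11 50 -70 60 1" --pt "0.385 1.438 -0.221 114 -142 135 1" --pt "0.385 1.438 -0.221 114 -142 135 1" --pt "0.385 1.438 -0.221 114 -142 135 1" --pt "0.385 1.438 -0.221 114 -142 135 1" --pt "0.385 1.438 -0.221 114 -142 135 1" --pt "0.385 1.438 -0.221 114 -142 135 1" --pt "0.385 1.438 -0.221 114 -142 135 1"

```text
time: 4.2
ee_pos: [0.5071, 0.3759, 0.1518]
eef_rot: [-0.062, 0.938, -0.028, -0.341]
ft_force: [-0.2, -0.0, 0.2]
width: 0.087
grip_force: 0.0
```

```bash
python3 - <<'E'
from rel import *
from h import *
from bench import camera
s=status.read_state();x,M=np.array(s['ee_pos']),R.from_quat(s['eef_rot'])
print(s['joint_positions'].round(2),rel(G+.101*BV+Z*.03,MG),rel(G-.019*BV,MG))
c=camera('wrist');T=np.eye(4);T[:3,:3]=M.as_matrix();T[:3,3]=x
W=cloud(c,T@c['mount']);pickle.dump((c,W),open('w1.pkl','wb'))
cv2.imwrite('pics/w1.png',c['image'][:,:,::-1])
m=(W[...,2]>.066)&(W[...,2]<.08)&(np.hypot(W[...,0]-G[0],W[...,1]-G[1])<.06)
p=W[m];print(m.sum(),p.mean(0) if m.any() else '',circ(p[:,:2],.033) if m.sum()>20 else '')
E
```

```text
[-0.72  0.95  0.35  0.88 -0.5   2.02  1.23] [-0.006, -0.001, -0.01, 1.9, 1.7, -0.5] [-0.006, -0.001, -0.01, -17.5, 2.8, 142.4]
1718 [0.43676625 0.37071754 0.07237931] (array([0.4417975 , 0.37106544, 0.033     ]), np.float64(0.0010952286469842025))
```

View pics/w1.png

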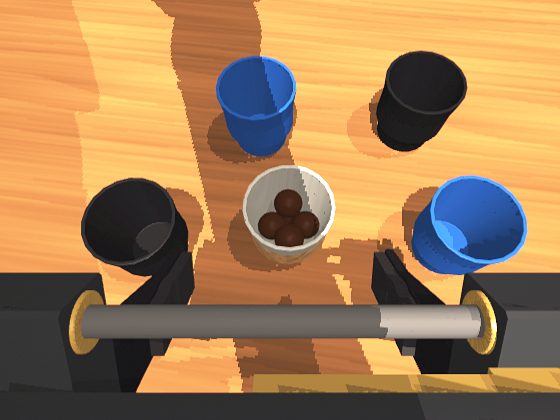

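The wrist view shows the steel tumbler with its chocolate balls at (289,210), between the fingers. The decoys are clear of the approach path. I'll descend and grip.

>>> jog_arm --pt "0 0 -0.01 -17 5 20 1" --pt "0 0 -0.01 -17 5 60 1" --pt "0 0 -0.01 -17 5 100 1" --pt "0 0 -0.01 -17 5 125 1" --pt "0 0 -0.01 -17 5 142 1" --pt "0 0 -0.01 -17 5 142 1" --pt "0 0 -0.01 -17 5 142 -1" --pt "0 0 -0.01 -17 5 142 -1" --pt "0 0 -0.01 -17 5 142 -1" --pt "0 0 -0.01 -17 5 142 -1" --pt "0 0 -0.01 -17 5 142 -1" --squeeze 25

```text
time: 5.35
ee_pos: [0.4302, 0.3684, 0.0332]
eef_rot: [-0.066, 0.937, -0.026, -0.341]
ft_force: [1.0, 1.2, 5.3]
width: 0.0659
grip_force: 24.5
```

```bash
python3 - <<'E'
from rel import *
s=status.read_state();x,M=np.array(s['ee_pos']),R.from_quat(s['eef_rot'])
print(s['joint_positions'].round(2),s['width'],s['grip_force'],rel(G-.019*BV,MG))
import path
path.MG=M; pickle.dump((x,M),open('g.pkl','wb'))
c=(x,M)
# lift & transit & pour, q tracking
q=s['joint_positions']
def show(n,xt,Mt):
    global q
    q,e=ik(xt,Mt,q,2e-3);print(n,rel(xt,Mt,c),xt.round(3),'|',q.round(2),round(e,3))
show('lift',x+Z*.16,M)
l=(x+Z*.16,M); x1,M1=pour(75,-120,0)
for f in(.25,.5,.75,1):
    Mt=R.from_rotvec(Z*D(-120*f))*M; gl=l[0]-M.apply([0,0,.019]); g1=x1-M1.apply([0,0,.019])
    show(f,gl+(g1-gl)*f+Mt.apply([0,0,.019]),Mt)
c=(x1,M1)
for t in TAUS[1:]+[135]: show(t,*pour(75,-120,t))
E
```

```text
[-0.8   0.89  0.32  1.24 -0.48  1.72  1.3 ] 0.0659265971771984 24.459113928678562 [-0.005, -0.0, -0.0, -0.4, -1.4, 2.0]
lift [0.0, 0.0, 0.0, 102.9, -0.6, -122.5] [0.43  0.368 0.193] | [-0.74  0.72  0.22  1.14 -0.41  1.94  1.17] 0.0
0.25 [-0.337, 0.002, 0.401, 92.0, -150.7, -148.3] [0.476 0.223 0.207] | [-0.52  0.58  0.37  1.37 -0.54  1.85  1.07] 0.0
0.5 [-0.674, 0.004, 0.802, 78.9, -302.3, -175.9] [0.525 0.077 0.22 ] | [-0.28  0.53  0.51  1.45 -0.67  1.81  0.95] 0.0
0.75 [-1.01, 0.006, 1.203, 64.6, -456.8, -204.6] [ 0.576 -0.071  0.233] | [-0.06  0.55  0.64  1.43 -0.83  1.77  0.78] 0.0
1 [-1.347, 0.008, 1.604, 50.2, -614.6, -233.3] [ 0.628 -0.223  0.246] | [ 0.14  0.61  0.72  1.35 -1.01  1.68  0.52] 0.0
20 [-0.033, -0.347, -0.026, -18.0, 1.7, 0.6] [ 0.624 -0.236  0.234] | [-0.08  0.53  0.82  1.39 -0.72  1.49  0.42] 0.0
40 [-0.065, -0.693, -0.052, -30.1, 2.8, 0.9] [ 0.622 -0.245  0.226] | [-0.34  0.49  0.92  1.45 -0.41  1.33  0.24] 0.0
60 [-0.098, -1.04, -0.077, -36.7, 3.2, 3.1] [ 0.621 -0.249  0.221] | [-0.58  0.54  1.01  1.5  -0.12  1.23  0.03] 0.0
75 [-0.123, -1.3, -0.097, -38.4, 3.1, 6.9] [ 0.621 -0.248  0.216] | [-0.73  0.66  1.08  1.52  0.04  1.2  -0.11] 0.0
85 [-0.139, -1.473, -0.11, -34.8, 2.8, 6.7] [ 0.622 -0.245  0.219] | [-0.8   0.76  1.12  1.53  0.13  1.21 -0.19] 0.0
95 [-0.155, -1.646, -0.122, -26.9, 2.3, 3.4] [ 0.623 -0.241  0.227] | [-0.86  0.87  1.15  1.53  0.2   1.22 -0.26] 0.0
105 [-0.172, -1.82, -0.135, -18.5, 1.6, 1.5] [ 0.624 -0.236  0.233] | [-0.89  0.99  1.17  1.52  0.27  1.25 -0.32] 0.0
115 [-0.188, -1.993, -0.148, -10.0, 0.9, 1.2] [ 0.626 -0.23   0.239] | [-0.92  1.11  1.19  1.51  0.33  1.28 -0.37] 0.0
125 [-0.204, -2.166, -0.161, -1.5, -0.0, 2.3] [ 0.628 -0.223  0.244] | [-0.93  1.23  1.19  1.5   0.39  1.31 -0.42] 0.0
135 [-0.221, -2.339, -0.174, 6.6, -1.0, 4.9] [ 0.63  -0.215  0.247] | [-0.94  1.35  1.2   1.48  0.45  1.35 -0.46] 0.0
```

>>> jog_arm --pt "0 0 0 19 0 -23 -1" --pt "0 0 0 45 0 -54 -1" --pt "0 0 0 77 0 -92 -1" --pt "0 0 0 103 0 -122 -1" --pt "-0.09 0 0.1 100 -38 -129 -1" --pt "-0.17 0 0.2 98 -75 -136 -1" --pt "-0.25 0 0.3 95 -113 -142 -1" --pt "-0.34 0 0.4 92 -151 -148 -1" --pt "-0.42 0 0.5 89 -188 -155 -1" --pt "-0.505 0.003 0.6 85 -226 -162 -1" --pt "-0.59 0.003 0.7 82 -264 -169 -1" --pt "-0.674 0.004 0.802 79 -302 -176 -1"

```text
time: 6.55
ee_pos: [0.5251, 0.0753, 0.2191]
eef_rot: [0.414, 0.843, 0.148, -0.308]
ft_force: [0.7, -0.6, -2.4]
width: 0.0659
grip_force: 24.7
```

```bash
python3 - <<'E'
from rel import *
import path
g=pickle.load(open('g.pkl','rb'));path.MG=g[1]
s=status.read_state();x,M=np.array(s['ee_pos']),R.from_quat(s['eef_rot'])
print(s['joint_positions'].round(2),s['width'],x)
x1,M1=pour(75,-120,0)
print(rel(x1,M1),'half',rel((x+x1)/2,R.from_rotvec(Z*D(-90))*g[1]))
E
```

```text
[-0.36  0.56  0.64  1.46 -0.72  1.83  0.99] 0.06588635362885772 [0.52511872 0.07526883 0.21911027]
[-0.67, 0.005, 0.796, -211.8, -102.1, -212.6] half [-0.334, 0.003, 0.395, -105.9, -51.0, -106.3]
```

>>> jog_arm --pt "-0.085 0 0.1 -27 -13 -27 -1" --pt "-0.17 0 0.2 -54 -26 -54 -1" --pt "-0.25 0 0.3 -80 -38 -80 -1" --pt "-0.334 0.003 0.395 -106 -51 -106 -1" --pt "-0.42 0.004 0.5 -133 -64 -133 -1" --pt "-0.5 0.004 0.6 -160 -77 -160 -1" --pt "-0.585 0.005 0.695 -186 -90 -187 -1" --pt "-0.67 0.005 0.796 -212 -102 -213 -1" --pt "-0.67 0.005 0.796 -212 -102 -213 -1" --pt "-0.67 0.005 0.796 -212 -102 -213 -1"

```text
time: 7.55
ee_pos: [0.6289, -0.2219, 0.246]
eef_rot: [0.777, 0.528, 0.281, -0.194]
ft_force: [1.1, 0.3, -2.7]
width: 0.066
grip_force: 24.7
```

```bash
python3 - <<'E'
from rel import *
import path
g=pickle.load(open('g.pkl','rb'));path.MG=g[1]
s=status.read_state();c=(np.array(s['ee_pos']),R.from_quat(s['eef_rot']))
print(s['joint_positions'].round(2),rel(*pour(75,-120,0)))
q=s['joint_positions']
for t in TAUS[1:]:
    xt,Mt=pour(75,-120,t);q,e=ik(xt,Mt,q,2e-3);print(t,rel(xt,Mt,c),q.round(2),round(e,3))
E
```

```text
[ 0.06  0.66  0.86  1.35 -1.09  1.73  0.56] [-0.004, 0.0, 0.003, -1.2, -0.5, -1.6]
20 [-0.037, -0.346, -0.022, -19.2, 1.1, -1.0] [-0.18  0.59  0.99  1.4  -0.82  1.54  0.48] 0.0
40 [-0.069, -0.693, -0.047, -31.3, 2.1, -0.6] [-0.44  0.59  1.13  1.45 -0.56  1.37  0.34] 0.0
60 [-0.1, -1.04, -0.072, -37.8, 2.6, 1.5] [-0.66  0.64  1.19  1.5  -0.27  1.24  0.13] 0.0
75 [-0.124, -1.3, -0.091, -39.6, 2.5, 5.4] [-0.79  0.78  1.26  1.53 -0.13  1.2   0.01] 0.0
85 [-0.14, -1.473, -0.103, -35.9, 2.2, 5.1] [-0.86  0.88  1.28  1.53 -0.04  1.19 -0.07] 0.0
95 [-0.156, -1.646, -0.116, -28.0, 1.7, 1.8] [-0.9   0.97  1.28  1.53  0.06  1.21 -0.16] 0.0
105 [-0.172, -1.82, -0.129, -19.7, 1.0, -0.0] [-0.93  1.07  1.28  1.52  0.14  1.23 -0.23] 0.0
115 [-0.188, -1.993, -0.141, -11.1, 0.3, -0.4] [-0.95  1.19  1.28  1.51  0.22  1.25 -0.29] 0.0
125 [-0.203, -2.166, -0.154, -2.7, -0.6, 0.7] [-0.96  1.3   1.28  1.5   0.29  1.28 -0.35] 0.0
```

>>> jog_arm --pt "-0.012 -0.115 -0.007 -6 0 0 -1" --pt "-0.024 -0.23 -0.015 -13 0 0 -1" --pt "-0.037 -0.346 -0.022 -19 1 -1 -1" --pt "-0.047 -0.46 -0.03 -23 1 -1 -1" --pt "-0.058 -0.577 -0.038 -27 2 -1 -1" --pt "-0.069 -0.693 -0.047 -31 2 -1 -1" --pt "-0.08 -0.81 -0.055 -34 2 0 -1" --pt "-0.09 -0.925 -0.063 -36 2 1 -1" --pt "-0.1 -1.04 -0.072 -38 3 1 -1" --pt "-0.11 -1.14 -0.08 -39 3 3 -1" --pt "-0.12 -1.23 -0.086 -39 3 5 -1" --pt "-0.124 -1.3 -0.091 -40 2 5 -1"

```text
time: 8.75
ee_pos: [0.6224, -0.2433, 0.2156]
eef_rot: [0.774, 0.556, -0.208, 0.222]
ft_force: [0.6, -0.4, -2.1]
width: 0.0663
grip_force: 24.7
```

```bash
python3 - <<'E'
from rel import *
from h import *
from bench import camera
import path
g=pickle.load(open('g.pkl','rb'));path.MG=g[1]
s=status.read_state();c=(np.array(s['ee_pos']),R.from_quat(s['eef_rot']))
print(s['joint_positions'].round(2),s['width'],rel(*pour(75,-120,75)))
for t in (85,95,105,115,125,130): print(t,rel(*pour(75,-120,t),c))
a=camera('scene')['image'][150:330,130:330,::-1];b=camera('side')['image'][110:290,250:450,::-1]
cv2.imwrite('pics/pour.png',cv2.resize(np.hstack([a,b]),None,fx=2,fy=2))
E
```

```text
[-0.81  0.81  1.29  1.53 -0.17  1.2   0.04] 0.06627725676667504 [0.003, 0.001, 0.007, -4.2, 0.2, 1.9]
85 [-0.013, -0.172, -0.006, -3.5, 0.4, -1.7]
95 [-0.029, -0.345, -0.019, -4.6, 1.1, -10.1]
105 [-0.045, -0.519, -0.033, -4.2, 1.7, -18.7]
115 [-0.06, -0.692, -0.046, -2.3, 2.2, -27.0]
125 [-0.076, -0.865, -0.059, 1.0, 2.5, -34.9]
130 [-0.084, -0.952, -0.066, 3.2, 2.6, -38.6]
```

View pics/pour.png

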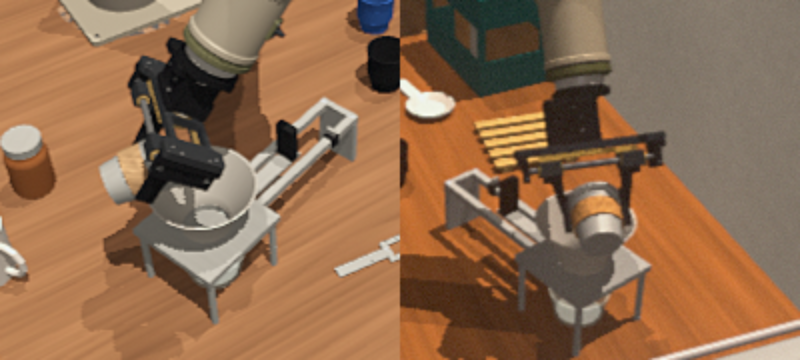

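The cup is tilted about 75° over the hopper's -y side: left panel, cup at (130,170), hopper at (210,190). Its mouth points into the funnel and nothing has spilled. I'll keep pouring slowly.

>>> jog_arm --pt "-0.006 -0.09 -0.003 -3 0 0 -1" --pt "-0.013 -0.172 -0.006 -4 0 -2 -1" --pt "-0.018 -0.23 -0.01 -4 0 -4 -1" --pt "-0.024 -0.29 -0.015 -4 1 -7 -1" --pt "-0.029 -0.345 -0.019 -5 1 -10 -1" --pt "-0.034 -0.4 -0.024 -4 1 -13 -1" --pt "-0.04 -0.46 -0.029 -4 1 -16 -1" --pt "-0.045 -0.519 -0.033 -4 2 -19 -1" --pt "-0.052 -0.605 -0.04 -3 2 -23 -1" --pt "-0.06 -0.692 -0.046 -2 2 -27 -1" --pt "-0.068 -0.78 -0.053 -1 2 -31 -1" --pt "-0.076 -0.865 -0.059 1 2 -35 -1"

```text
time: 10.05
ee_pos: [0.6263, -0.2264, 0.2448]
eef_rot: [0.592, 0.439, -0.499, 0.455]
ft_force: [-0.4, 0.2, -2.1]
width: 0.0654
grip_force: 24.7
```

>>> jog_arm --pt "-0.01 -0.1 -0.01 2 0 -4 -1" --pt "-0.01 -0.1 -0.01 2 0 -4 -1" --pt "-0.01 -0.1 -0.01 2 0 -4 -1" --pt "-0.01 -0.1 -0.01 2 0 -4 -1" --pt "-0.01 -0.1 -0.01 2 0 -4 -1"

```text
time: 10.55
ee_pos: [0.6268, -0.2232, 0.2449]
eef_rot: [0.564, 0.42, -0.527, 0.477]
ft_force: [-0.6, 0.2, -2.7]
width: 0.0658
grip_force: 24.7
```

```bash
python3 - <<'E'
from rel import *
from h import *
from bench import camera
s=status.read_state();x,M=np.array(s['ee_pos']),R.from_quat(s['eef_rot'])
print(x,s['width'],s['ft_force'].round(1))
a=camera('scene')['image'][150:330,130:330,::-1];c=camera('wrist')
cv2.imwrite('pics/pour2.png',np.hstack([cv2.resize(a,(400,360)),cv2.resize(c['image'][:,:,::-1],(400,360))]))
E
```

```text
[ 0.62683535 -0.22320475  0.24491622] 0.06582376531526465 [-0.6  0.2 -2.7]
```

View pics/pour2.png

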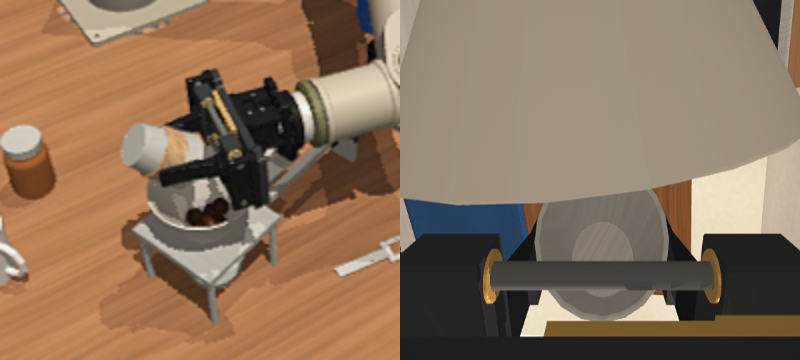

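The wrist view shows an empty tumbler, and the balls are in the hopper at (205,212) in the left panel. I'll reverse the path and return the cup.

```bash
python3 - <<'E'
from rel import *
import path
g=pickle.load(open('g.pkl','rb'));path.MG=g[1]
s=status.read_state();c=(np.array(s['ee_pos']),R.from_quat(s['eef_rot']));q=s['joint_positions']
print(q.round(2))
for t in (115,95,75,55,40,20,0):
    x,M=pour(75,-120,t);x=x+Z*(.05 if t>50 else .03);q,e=ik(x,M,q,2e-3);print(t,rel(x,M,c),q.round(2),round(e,3))
E
```

```text
[-0.96  1.4   1.31  1.49  0.28  1.29 -0.35]
115 [0.02, 0.269, 0.018, -44.4, 4.6, 7.7] [-0.94  1.09  1.28  1.49  0.3   1.3  -0.27] 0.0
95 [0.053, 0.616, 0.043, -31.8, 2.6, 19.1] [-0.88  0.86  1.25  1.48  0.17  1.28 -0.17] 0.0
75 [0.086, 0.962, 0.068, -21.7, 1.2, 25.5] [-0.76  0.66  1.18  1.46  0.    1.28 -0.04] 0.0
55 [0.119, 1.309, 0.092, -27.1, 1.7, 26.4] [-0.57  0.53  1.09  1.41 -0.22  1.34  0.12] 0.0
40 [0.144, 1.569, 0.111, -11.6, 0.4, 23.0] [-0.37  0.49  0.98  1.4  -0.43  1.39  0.25] 0.0
20 [0.178, 1.915, 0.136, -19.7, 1.8, 13.9] [-0.05  0.5   0.78  1.35 -0.69  1.52  0.37] 0.0
0 [0.212, 2.262, 0.161, -31.8, 3.9, 0.6] [ 0.29  0.54  0.48  1.31 -0.89  1.65  0.43] 0.0
```

>>> jog_arm --pt "0 0 0 -30 3 2 -1" --pt "0.01 0.13 0.01 -46 4 4 -1" --pt "0.02 0.269 0.018 -44 5 8 -1" --pt "0.03 0.4 0.028 -40 4 12 -1" --pt "0.045 0.52 0.035 -36 3 16 -1" --pt "0.053 0.616 0.043 -32 3 19 -1" --pt "0.065 0.74 0.05 -28 2 22 -1" --pt "0.076 0.86 0.06 -24 1 24 -1" --pt "0.086 0.962 0.068 -22 1 25 -1" --pt "0.098 1.08 0.076 -23 1 26 -1" --pt "0.108 1.2 0.084 -25 1 26 -1" --pt "0.119 1.309 0.092 -27 2 26 -1"

```text
time: 11.85
ee_pos: [0.6208, -0.2487, 0.2726]
eef_rot: [0.811, 0.569, -0.076, 0.112]
ft_force: [-0.3, -0.3, -2.2]
width: 0.0659
grip_force: 24.7
```

```bash
python3 - <<'E'
from rel import *
import path
g=pickle.load(open('g.pkl','rb'));path.MG=g[1]
s=status.read_state();c=(np.array(s['ee_pos']),R.from_quat(s['eef_rot']));q=s['joint_positions']
print(q.round(2))
for t in (55,40,20,0):
    x,M=pour(75,-120,t);x=x+Z*.03;print(t,rel(x,M,c))
x1,M1=pour(75,-120,0);x1=x1+Z*.02;g1=x1-M1.apply([0,0,.019]);gl=g[0]-g[1].apply([0,0,.019])+Z*.16
for f in (.85,.7,.55):
    Mt=R.from_rotvec(Z*D(-120*f))*g[1];print(f,rel(gl+(g1-gl)*f+Mt.apply([0,0,.019]),Mt,c))
E
```

```text
[-0.57  0.53  1.1   1.41 -0.23  1.35  0.13]
55 [0.0, -0.003, -0.0, 5.4, -1.9, 20.0]
40 [0.025, 0.257, 0.019, 7.5, -1.7, 14.8]
20 [0.058, 0.603, 0.045, 14.2, -1.6, 4.7]
0 [0.09, 0.95, 0.071, 24.3, -1.4, -10.4]
0.85 [0.162, 0.959, -0.248, 102.0, -62.3, -14.9]
0.7 [0.231, 0.951, -0.567, 176.2, -122.0, -28.7]
0.55 [0.299, 0.927, -0.886, 249.4, -181.0, -42.2]
```

>>> jog_arm --pt "0.012 0.13 0.01 6 -2 8 -1" --pt "0.025 0.257 0.019 7 -2 5 -1" --pt "0.035 0.37 0.027 9 -2 3 -1" --pt "0.046 0.49 0.036 12 -2 1 -1" --pt "0.058 0.603 0.045 14 -2 0 -1" --pt "0.068 0.72 0.054 17 -2 -3 -1" --pt "0.08 0.835 0.062 21 -1 -7 -1" --pt "0.09 0.95 0.071 24 -1 -10 -1" --pt "0.12 0.953 -0.06 55 -26 -12 -1" --pt "0.15 0.956 -0.19 88 -50 -14 -1" --pt "0.175 0.957 -0.32 119 -76 -18 -1" --pt "0.205 0.954 -0.45 149 -100 -23 -1"

```text
time: 13.05
ee_pos: [0.5764, -0.0742, 0.2454]
eef_rot: [0.62, 0.708, 0.22, -0.258]
ft_force: [1.0, 0.2, -1.7]
width: 0.066
grip_force: 24.7
```

```bash
python3 - <<'E'
from rel import *
import path
g=pickle.load(open('g.pkl','rb'));path.MG=g[1]
s=status.read_state();c=(np.array(s['ee_pos']),R.from_quat(s['eef_rot']));q=s['joint_positions']
print(q.round(2),s['width'])
x1,M1=pour(75,-120,0);x1=x1+Z*.02;g1=x1-M1.apply([0,0,.019]);gl=g[0]-g[1].apply([0,0,.019])+Z*.12
for f in (.75,.6,.45,.3,.15,0):
    Mt=R.from_rotvec(Z*D(-120*f))*g[1];x=gl+(g1-gl)*f+Mt.apply([0,0,.019]);q,e=ik(x,Mt,q,2e-3);print(f,rel(x,Mt,c),q.round(2),round(e,3))
E
```

```text
[-0.06  0.54  0.65  1.41 -0.83  1.78  0.76] 0.06600770443072843
0.75 [0.001, 0.007, -0.007, -2.6, 0.2, 7.3] [-0.06  0.55  0.65  1.42 -0.83  1.78  0.77] 0.0
0.6 [0.202, 0.005, -0.249, 58.1, -18.1, 79.8] [-0.19  0.53  0.56  1.45 -0.73  1.79  0.89] 0.0
0.45 [0.404, 0.004, -0.49, 117.9, -35.9, 151.5] [-0.32  0.54  0.47  1.46 -0.64  1.79  0.98] 0.0
0.3 [0.605, 0.001, -0.731, 177.0, -53.1, 222.6] [-0.46  0.58  0.38  1.42 -0.56  1.8   1.06] 0.0
0.15 [0.806, -0.001, -0.972, 235.6, -69.3, 293.2] [-0.6   0.65  0.29  1.33 -0.49  1.83  1.12] 0.0
0 [1.008, -0.003, -1.213, 293.9, -84.3, 363.7] [-0.74  0.75  0.22  1.18 -0.41  1.88  1.19] 0.0
```

>>> jog_arm --pt "0.1 0.003 -0.12 29 -9 40 -1" --pt "0.202 0.005 -0.249 58 -18 80 -1" --pt "0.3 0.005 -0.37 88 -27 116 -1" --pt "0.404 0.004 -0.49 118 -36 151 -1" --pt "0.505 0.002 -0.61 148 -45 187 -1" --pt "0.605 0.001 -0.731 177 -53 223 -1" --pt "0.705 0 -0.85 206 -61 258 -1" --pt "0.806 -0.001 -0.972 236 -69 293 -1" --pt "0.906 -0.002 -1.09 265 -77 328 -1" --pt "1.008 -0.003 -1.213 294 -84 364 -1" --pt "1.008 -0.003 -1.213 294 -84 364 -1" --pt "1.008 -0.003 -1.213 294 -84 364 -1"

```text
time: 14.25
ee_pos: [0.4316, 0.3714, 0.153]
eef_rot: [-0.068, 0.937, -0.026, -0.342]
ft_force: [-0.3, -0.1, -1.5]
width: 0.066
grip_force: 24.7
```

```bash
python3 - <<'E'
from rel import *
g=pickle.load(open('g.pkl','rb'))
s=status.read_state();c=(np.array(s['ee_pos']),R.from_quat(s['eef_rot']))
print(s['joint_positions'].round(2),s['width'],rel(*g,c),rel(g[0]+Z*.002,g[1],c),rel(g[0]+Z*.04,g[1],c))
E
```

```text
[-0.73  0.76  0.21  1.17 -0.41  1.88  1.19] 0.06597884308727757 [-0.001, -0.001, 0.003, -75.7, -2.5, 92.9] [-0.001, -0.001, 0.003, -74.4, -2.5, 91.4] [-0.001, -0.001, 0.003, -49.9, -2.6, 62.3]
```

>>> jog_arm --pt "0 0 0 -25 -2 30 -1" --pt "0 0 0 -50 -2 62 -1" --pt "0 0 0 -64 -2 79 -1" --pt "0 0 0.003 -72 -2 88 -1" --pt "0 0 0.003 -75 -2 92 -1" --pt "0 0 0.003 -75 -2 92 -1" --pt "0 0 0.003 -75 -2 92 -1"

```text
time: 14.95
ee_pos: [0.4327, 0.3668, 0.0363]
eef_rot: [-0.063, 0.938, -0.025, -0.34]
ft_force: [1.0, -0.9, -1.1]
width: 0.0662
grip_force: 24.7
```

>>> jog_arm --pt "0 0 0 0 0 0 0.8" --pt "0 0 0 0 0 0 1" --pt "0 0 0 0 0 0 1" --pt "0 0 0 0 0 0 1" --pt "0 0 0 0 0 -10 1" --pt "0 0 0 0 0 -30 1" --pt "0 0 0 0 0 -60 1" --pt "0 0 0 0 0 -90 1"

```text
time: 15.75
ee_pos: [0.4898, 0.375, 0.1053]
eef_rot: [-0.063, 0.937, -0.026, -0.341]
ft_force: [1.0, 0.7, -1.1]
width: 0.0869
grip_force: 0.0
```

```bash
cat > look.py <<'E'
from rel import *
from h import *
from bench import camera
G2=np.array([.4415,.3685])
s=status.read_state();c=(np.array(s['ee_pos']),R.from_quat(s['eef_rot']))
print(s['joint_positions'].round(2),s['width'])
for n in('scene','side'):
    k=camera(n);W=cloud(k);I=k['image'].astype(int)
    d=np.hypot(W[...,0]-G2[0],W[...,1]-G2[1])<.055
    m=d&(W[...,2]>.066)&(W[...,2]<.08);p=W[m]
    print(n,m.sum(),W[d&(W[...,2]<.1)][:,2].max(),circ(p[:,:2],.033) if len(p)>20 else '')
    pickle.dump(k,open(n+'2.pkl','wb'))
    # rim plane tilt
    if len(p)>20:
        A=np.c_[p[:,:2],np.ones(len(p))]
    dk=(I.max(2)<70)&(W[...,2]>.09)&(W[...,2]<.17)&(np.hypot(W[...,0]-.64,W[...,1]+.172)<.06)
    q,l,st,ce=cv2.connectedComponentsWithStats(dk.astype(np.uint8));print('balls px',dk.sum(),W[dk].mean(0).round(3) if dk.any() else '')
E
python3 look.py
```

```text
[-0.68  0.93  0.22  0.99 -0.42  1.9   1.21] 0.08694816084896974
scene 64 0.07857194975125947 (array([0.44723878, 0.36851686, 0.033     ]), np.float64(0.002378594899900784))
balls px 143 [ 0.64  -0.167  0.118]
side 100 0.07865160054661835 (array([0.44224553, 0.36650875, 0.033     ]), np.float64(0.002923828380175805))
balls px 40 [ 0.641 -0.162  0.125]
```

```bash
python3 - <<'E'
from rel import *
s=status.read_state();c=(np.array(s['ee_pos']),R.from_quat(s['eef_rot']));q=s['joint_positions']
M=rot(-Z,np.array([cos(D(108.4)),sin(D(108.4)),0]))
print(rel(c[0]+Z*.12,c[1],c))
for x in([.55,.3,.25],[.57,.15,.26],[.58,.0,.28]):
    q,e=ik(np.array(x),M,q,2e-3);print(x,rel(np.array(x),M,c),q.round(2),e)
E
```

```text
[0.0, 0.0, 0.0, 76.7, -0.4, -92.3]
[0.55, 0.3, 0.25] [0.061, -0.691, -0.179, 55.0, -82.7, -139.6] [-0.76  0.32  0.24  1.43 -0.08  1.4   1.37] 2.819532688436155e-05
[0.57, 0.15, 0.26] [0.061, -0.691, -0.179, 61.4, -234.0, -146.6] [-0.6   0.24  0.32  1.52 -0.07  1.4   1.62] 3.635032250512586e-07
[0.58, 0.0, 0.28] [0.061, -0.691, -0.179, 81.8, -384.1, -154.9] [-0.43  0.21  0.41  1.52 -0.08  1.43  1.88] 4.5796468044793875e-07
```

>>> jog_arm --pt "0 0 0 10 0 -40 1" --pt "0.01 -0.1 -0.02 30 0 -80 1" --pt "0.02 -0.24 -0.05 40 -20 -110 1" --pt "0.03 -0.37 -0.09 50 -50 -130 1" --pt "0.05 -0.5 -0.13 55 -83 -140 1" --pt "0.06 -0.62 -0.16 57 -120 -142 1" --pt "0.061 -0.691 -0.179 59 -160 -144 1" --pt "0.061 -0.691 -0.179 61 -200 -146 1" --pt "0.061 -0.691 -0.179 66 -245 -148 1" --pt "0.061 -0.691 -0.179 73 -290 -150 1" --pt "0.061 -0.691 -0.179 79 -335 -153 1" --pt "0.061 -0.691 -0.179 82 -384 -155 1"

```text
time: 17.05
ee_pos: [0.5776, -0.0008, 0.2781]
eef_rot: [-0.161, 0.987, -0.0, -0.003]
ft_force: [0.7, 0.4, 0.5]
width: 0.0872
grip_force: 0.0
```

>>> jog_arm --pt "0 0 0 0 0 0 1" --pt "0 0 0 0 0 0 1" --pt "0 0 0 0 0 0 1"

```text
time: 17.35
ee_pos: [0.5777, 0.0018, 0.2769]
eef_rot: [-0.161, 0.987, -0.0, -0.003]
ft_force: [-1.0, 0.4, -0.4]
width: 0.0876
grip_force: 0.0
```

```bash
cat > look2.py <<'E'
from rel import *
from h import *
from bench import camera
s=status.read_state();x,M=np.array(s['ee_pos']),R.from_quat(s['eef_rot'])
c=camera('wrist');T=np.eye(4);T[:3,:3]=M.as_matrix();T[:3,3]=x
W=cloud(c,T@c['mount']);I=c['image'].astype(int);pickle.dump((c,W),open('w2.pkl','wb'))
cv2.imwrite('pics/w2.png',c['image'][:,:,::-1])
fx=np.array([cos(D(-71.6)),sin(D(-71.6))]);fy=np.array([-fx[1],fx[0]])
F=np.stack([(W[...,:2]-H[:2])@fx,(W[...,:2]-H[:2])@fy,W[...,2]],-1)
def show(n,m):
    k,l,st,ce=cv2.connectedComponentsWithStats(m.astype(np.uint8))
    for i in range(1,k):
        if st[i,4]>40: p=F[l==i];print(n,st[i,4],ce[i].round(),'F med',np.median(p,0).round(4),'5%',np.percentile(p,3,0).round(4),'95%',np.percentile(p,97,0).round(4))
b=(F[...,0]<-.06)&(F[...,0]>-.32)&(abs(F[...,1])<.06)
show('post top',b&(F[...,2]>.146)&(F[...,2]<.158))
show('fin',b&(F[...,2]>.096)&(F[...,2]<.112)&(F[...,1]>.012))
show('rails',b&(F[...,2]>.088)&(F[...,2]<.095))
print(x)
E
python3 look2.py
```

```text
post top 595 [261. 203.] F med [-0.1676 -0.0004  0.1498] 5% [-0.1741 -0.0141  0.1481] 95% [-0.1611  0.0137  0.1513]
fin 567 [159. 224.] F med [-0.066   0.0352  0.101 ] 5% [-0.0706  0.0135  0.0974] 95% [-0.0605  0.0587  0.1024]
fin 83 [334. 216.] F med [-0.2342  0.0258  0.1044] 5% [-0.2364  0.0194  0.0977] 95% [-0.2326  0.0329  0.1061]
rails 8336 [264. 184.] F med [-0.1487 -0.0028  0.0908] 5% [-0.2887 -0.0311  0.0889] 95% [-0.0718  0.0314  0.0928]
rails 205 [275. 186.] F med [-0.1779 -0.0002  0.09  ] 5% [-0.1817 -0.0131  0.0886] 95% [-0.1742  0.012   0.0925]
[0.57773736 0.00183847 0.27693324]
```

View pics/w2.png

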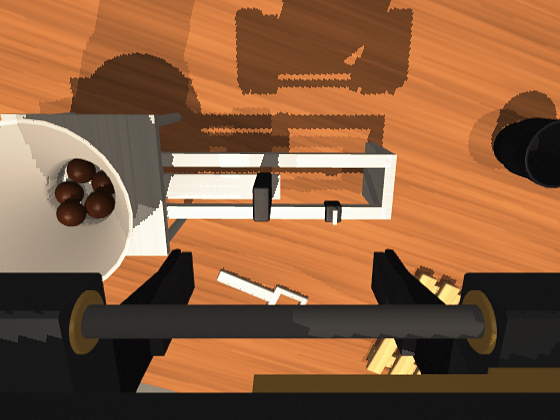

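The wrist view shows balls in the hopper at (80,190), the post at (261,197) and the clip with its fin at (334,212). The pull is about 67 mm. Next I'll compute the grip move.

```bash
python3 - <<'E'
from rel import *
fx=np.array([cos(D(-71.6)),sin(D(-71.6)),0]);fy=np.array([-fx[1],fx[0],0])
M=rot(-Z,-fx);c=cur()
p=H-.1676*fx-.0003*fy
print(rel(p+Z*.20,M,c),rel(p+Z*.115,M,c))
E
```

```text
[0.0, -0.007, 0.003, -4.3, -17.3, 76.9] [0.0, -0.007, 0.003, -4.9, -17.3, 161.9]
```

>>> jog_arm --pt "0 -0.007 0.003 -4 -17 30 1" --pt "0 -0.007 0.003 -4 -17 70 1" --pt "0 -0.007 0.003 -4 -17 105 1" --pt "0 -0.007 0.003 -5 -17 135 1" --pt "0 -0.007 0.003 -5 -17 155 1" --pt "0 -0.007 0.003 -5 -17 162 1" --pt "0 -0.007 0.003 -5 -17 162 1" --pt "0 -0.007 0.003 -5 -17 162 -1" --pt "0 -0.007 0.003 -5 -17 162 -1" --pt "0 -0.007 0.003 -5 -17 162 -1" --pt "0 -0.007 0.003 -5 -17 162 -1" --pt "0 -0.007 0.003 -5 -17 162 -1" --squeeze 40

```text
time: 18.6
ee_pos: [0.5872, -0.0145, 0.1155]
eef_rot: [-0.159, 0.987, -0.0, 0.001]
ft_force: [-0.6, 0.1, -0.2]
width: 0.055
grip_force: 0.0
```

>>> jog_arm --pt "0 0 0 0 0 0 -1" --pt "0 0 0 0 0 0 -1" --pt "0 0 0 0 0 0 -1" --pt "0 0 0 0 0 0 -1"

```text
time: 19.0
ee_pos: [0.5871, -0.0145, 0.1151]
eef_rot: [-0.159, 0.987, -0.0, 0.0]
ft_force: [-0.3, -0.4, -0.1]
width: 0.0231
grip_force: 0.0
```

>>> jog_arm --pt "0 0 0 0 0 0 -1" --pt "0 0 0 0 0 0 -1" --pt "0 0 0 0 0 0 -1" --pt "0 0 0 0 0 0 -1"

```text
time: 19.4
ee_pos: [0.5869, -0.0138, 0.1151]
eef_rot: [-0.159, 0.987, 0.0, 0.0]
ft_force: [-2.3, 4.6, 2.0]
width: 0.0138
grip_force: 40.0
```

```bash
python3 - <<'E'
from rel import *
s=status.read_state();print(s['width'],s['grip_force'],s['ft_force'])
fx=np.array([cos(D(-71.6)),sin(D(-71.6)),0]);fy=np.array([-fx[1],fx[0],0]);x,M=cur()
print((x-H)@fx,(x-H)@fy,rel(x-.067*fx,M))
E
```

```text
0.013836249162075001 39.998821802437305 [-2.3242598   4.55863999  1.97124017]
-0.16687442348806086 -0.00046944654678131087 [0.0, 0.0, 0.0, 0.1, 67.0, 0.0]
```

>>> jog_arm --pt "0 0 0 0 8 0 -1" --pt "0 0 0 0 20 0 -1" --pt "0 0 0 0 34 0 -1" --pt "0 0 0 0 48 0 -1" --pt "0 0 0 0 60 0 -1" --pt "0 0 0 0 67 0 -1" --pt "0 0 0 0 67 0 -1" --pt "0 0 0 0 67 0 -1" --pt "0 0 0 0 67 0 -1" --pt "0 0 0 0 67 0 -1" --pt "0 0 0 0 67 0 -1" --pt "0 0 0 0 67 0 -1"

```text
time: 20.6
ee_pos: [0.5669, 0.0465, 0.1151]
eef_rot: [-0.158, 0.987, -0.002, 0.001]
ft_force: [4.1, -7.2, -2.9]
width: 0.0136
grip_force: 40.0
```

```bash
python3 - <<'E'
from rel import *
from h import *
from bench import camera
s=status.read_state();print(s['width'],s['grip_force'],s['ft_force'])
fx=np.array([cos(D(-71.6)),sin(D(-71.6)),0]);fy=np.array([-fx[1],fx[0],0]);x,M=cur()
print((x-H)@fx,(x-H)@fy)
a=camera('scene')['image'][150:330,130:390,::-1];b=camera('side')['image'][160:300,250:400,::-1]
cv2.imwrite('pics/end.png',np.hstack([cv2.resize(a,(480,332)),cv2.resize(b,(320,332))]))
c=camera('wrist');T=np.eye(4);T[:3,:3]=M.as_matrix();T[:3,3]=x
W=cloud(c,T@c['mount']);F=np.stack([(W-H)@fx,(W-H)@fy,W[...,2]],-1)
for n,m in (('fin',(F[...,2]>.098)&(F[...,2]<.112)&(F[...,1]>.017)&(F[...,1]<.035)&(abs(F[...,0]+.2345)<.02)),('post',(F[...,2]>.12)&(F[...,2]<.156)&(abs(F[...,1])<.014)&(abs(F[...,0]+.2345)<.012))):
    p=F[m];print(n,m.sum(),np.median(p,0).round(4) if m.any() else '',np.percentile(p,[3,97],axis=0).round(4) if m.any() else '')
I=c['image'].astype(int);hm=(np.hypot(F[...,0],F[...,1])<.066)&(F[...,2]>.085)&(F[...,2]<.2)
print('dark in hopper (wrist)',(hm&(I.max(2)<80)).sum(),hm.sum())
E
```

```text
0.013634828488204647 40.04741648777326 [ 4.07932802 -7.21300425 -2.94445073]
-0.23043607685142542 -0.0003764412505565839
fin 0  
post 2432 [-0.2349 -0.0103  0.1487] [[-0.2457 -0.0139  0.1224]
 [-0.2232  0.0129  0.1543]]
dark in hopper (wrist) 0 0
```

View pics/end.png

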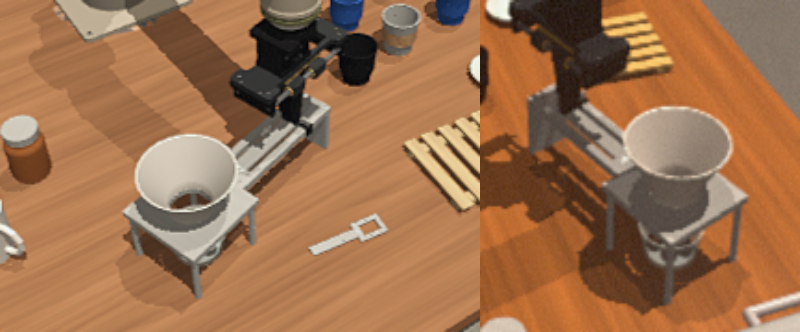

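Left panel: the hopper is empty and its throat open at (185,200), and the tumbler stands at (400,28). Right panel: the balls are in the ramekin at (670,245). By TCP travel the post is about 3.5 mm short of the fin, so I'll trim that.

>>> jog_arm --pt "0 0 0 0 3.5 0 -1" --pt "0 0 0 0 3.5 0 -1" --pt "0 0 0 0 3.5 0 -1" --pt "0 0 0 0 3.5 0 -1" --pt "0 0 0 0 3.5 0 -1"

```text
time: 21.25
ee_pos: [0.5658, 0.0498, 0.1151]
eef_rot: [-0.158, 0.987, -0.002, 0.001]
ft_force: [4.1, -7.2, -3.9]
width: 0.0137
grip_force: 40.0
```

```bash
python3 - <<'E'
from rel import *
from h import *
from bench import camera
s=status.read_state();print(s['grip_force'],s['ft_force'])
fx=np.array([cos(D(-71.6)),sin(D(-71.6)),0]);fy=np.array([-fx[1],fx[0],0]);x,M=cur()
print('tcp',(x-H)@fx)
for n in('scene','side'):
    c=camera(n);W=cloud(c);F=np.stack([(W-H)@fx,(W-H)@fy,W[...,2]],-1);I=c['image'].astype(int)
    m=(F[...,2]>.098)&(F[...,2]<.11)&(F[...,1]>.015)&(F[...,1]<.036)&(abs(F[...,0]+.2345)<.02);print(n,'fin',m.sum(),np.median(F[m],0).round(4) if m.any() else '')
    d=(I.max(2)<75)&(np.hypot(F[...,0],F[...,1])<.07)&(F[...,2]<.06);print('dark low',d.sum(),F[d].mean(0).round(3) if d.any() else '')
    g=(np.hypot(W[...,0]-.4415,W[...,1]-.3685)<.045)&(W[...,2]>.05);print('tumbler',g.sum(),W[g][:,2].max() if g.any() else '')
c=camera('side');a=c['image'][215:290,305:385,::-1]
cv2.imwrite('pics/ram.png',cv2.resize(a,None,fx=7,fy=7,interpolation=cv2.INTER_CUBIC))
E
```

```text
40.048765322280815 [ 4.12940184 -7.21191115 -3.86871018]
tcp -0.23387350010032906
scene fin 26 [-0.2316  0.0247  0.1028]
dark low 81 [ 0.017  0.01  -0.052]
tumbler 255 0.07955366970209665
side fin 10 [-0.2312  0.026   0.1041]
dark low 128 [-0.    -0.027  0.009]
tumbler 222 0.07739008431818739
```

View pics/ram.png

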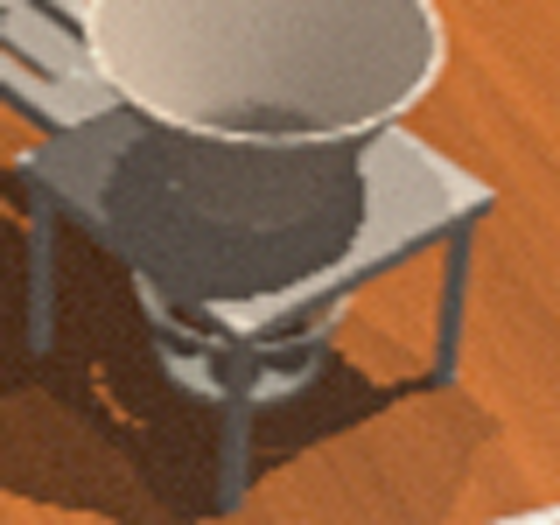

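```bash
python3 - <<'E'
from path import *
from h import *
fx=np.array([cos(D(-71.6)),sin(D(-71.6)),0]);fy=np.array([-fx[1],fx[0],0])
d=pickle.load(open('a.pkl','rb'))
for n,c in d.items():
    W=cloud(c);F=np.stack([(W-H)@fx,(W-H)@fy,W[...,2]],-1)
    for k,m in (('fin',(F[...,2]>.1)&(F[...,2]<.11)&(F[...,1]>.015)&(F[...,1]<.036)&(abs(F[...,0]+.2345)<.02)),('post',(F[...,2]>.147)&(F[...,2]<.156)&(abs(F[...,1])<.02)&(abs(F[...,0]+.165)<.02))):
        print(n,k,m.sum(),F[m].mean(0).round(4),F[m].min(0).round(4),F[m].max(0).round(4))
E
```

```text
scene fin 12 [-0.2328  0.0282  0.1045] [-0.2354  0.0216  0.1001] [-0.2277  0.0358  0.1076]
scene post 44 [-0.1654  0.0028  0.1508] [-0.1736 -0.013   0.1473] [-0.1588  0.0171  0.1548]
side fin 11 [-0.2312  0.0235  0.104 ] [-0.2348  0.0171  0.1003] [-0.2266  0.0296  0.1093]
side post 35 [-0.1641 -0.003   0.1505] [-0.1737 -0.0186  0.1471] [-0.1574  0.0143  0.1539]
```

All three views agree on a fin offset of about 67 mm, and the post has travelled 67 mm. I'll hand in.

```bash
python3 -c "
from bench import order
print(order.close_job())"
```

```text
the job is handed in; nothing more can be done
None
```

I handed the job in at about 21 s, with the hopper emptied into the ramekin, the tumbler upright on the cart, and the gripper holding the gate post about level with the fin (within roughly 1 mm by my measurements). I saw the hopper empty and balls in the ramekin but could not count all six there, and the hand-in returned no verdict.

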